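Lift a painted tile with a trowel and tip it onto a turntable

ROBOT

A 6-joint arm with a two-finger parallel gripper is mounted at the origin on a cart in front of the work surface, level with it; the furniture and walls round the work are solid. World frame = base frame: x ahead of the robot, y to its left, z up, the work surface at z = 0. Lengths are in m, angles in degrees, forces in N, time in s.
With the tool pointing down it reaches from about 0.4 to 0.825 m from the base axis. Payload 7 kg.
Tool frame: the origin (TCP) lies midway between the tips of the shut fingers; the grasp point (between the pads) lies 19 mm behind it; z points along the fingers, y is the direction in which the jaws open and shut (so a half turn about z gives the same grasp; the last joint's range is limited). The gripper opens to 88 mm and grips with 3 to 60 N. Pads are 19 mm wide; open, the fingers measure 130 mm over their backs; the gripper's body (78 mm by 193 mm) begins 47 mm behind the grasp point.
Start: joints at [80.735, 20.546, 0.682, 0, -70.136, -16.507], TCP at [0.293, 0.608, 0.227] pointing down, gripper open.
Joint ranges: [-176.03, 176.03], [-82.01, 121.73], [-58.28, 71.71], [-173.87, 95.51], [-174.79, -0.11], [-173.66, 173.66]. Speed limits (degrees/s): [136.94, 136.94, 172.46, 180, 180, 180].

INTERFACE

Orientations are given as [roll, pitch, yaw] about the fixed x, y, z axes, in that order (R = Rz(yaw) Ry(pitch) Rx(roll)).
In Python, from plant import r gives the robot as it stands. The module is installed in compiled form; this text tells all that it offers.
- The arm moves only by the tool send_rows, never from a script. Its argument "motion" is a list of rows, each an object with "travel": the shift along the tool's x, y, z in m, a list of three; "spin": the turn about the tool's z in degrees. In form: [{"travel": [tx, ty, tz], "spin": spin}, ...]. A call has 1 to 5 rows; each row shifts and turns the pose as measured when the row begins, along the tool's axes as they then stand; what a row does not reach is not made up. A row lasts 1/12 s, in which the tool goes at most 41.7 mm and 7.16 degrees, less where a joint would pass 70% of its speed; a pose out of reach is approached as far as the arm can. A call is refused whole if a number of a shift passes 0.0417 or a number of a turn 7.16, either way. A call with a gripper value outside its range is refused whole. "gripper" is the gripper command: -1 is shut, 1 is fully open, values between are in proportion, set as the call begins (left out, the last holds). The fingers move at their own pace and stop on an object; "squeeze" is the grip in N (left out, the last holds). Time passes only in rows, so rows that do not move let the fingers close. It gives the time, the measured TCP pose, the force and the opening at its end, in the units of the state.
- r.get_state(): the state, without advancing time (a new reading comes with each control period).
- r.capture(name): name is "scene" or "side" or "wrist"; returns (picture, depth): 480x640x3 uint8, blue, green, red; 480x640 float32, m along the optical axis (not along the pixel's ray), 0 where there is no reading.
- r.get_calibration(name): a dict with "fov_y" (degrees; the focal length in pixels is half the picture's height over the tangent of half this angle, whatever the lens; pixels are square), "cx", "cy" (the principal point, pixels), "origin" and "orientation" of the camera in the world. Camera axes: x right, y down, z forward; pixel columns grow to the right and rows downward; lengths in m; the calibration is good to about 2 mm. A picture is of the moment at which its call begins: read the wrist's pose just before it. get_calibration takes no time and is no camera call; for the wrist camera it gives the pose at the moment of the call.
- r.close_job(): hands the job in, once; it reports no verdict.
Trained networks look in the newest picture that a camera, given by its name, has taken for a name from the list of things; names that differ only in an ending like _2 or _b are one class to them, and where a whole thing is asked for, a point or a joint stands for the part that bears it (a point fixed in the world has none). Each returns a list of dicts, best first, with "conf" (0 to 1); they miss things now and then, are a little off and sometimes report something else, mostly with a low value. They report only what shows in the picture. A call takes as long as a camera call. They do not tell look-alikes from the thing itself.
- r.boxes_of(camera, target): "at" ([x, y, z] in m, in the coordinates of the camera as it stood for that picture, good to about 4 mm: the middle of the surface that is visible of it).
- r.pinpoint(camera, target): "at" ([x, y, z] in m, in the coordinates of the camera as it stood for that picture, good to about 4 mm: a listed point, or the origin of a listed thing).
The state is a dict: "time_s": time; "joints": joint angles; "qd": joint speeds; "joint_torque": joint torques, N m; "tcp_pos": TCP position; "eef_rot": TCP orientation; "contact_force": force on the tool from outside, world axes, zero at the start; "moment": the same for the moment, N m; "gripper_width": finger opening in m.
Only numpy, scipy, OpenCV 4.12 (cv2) and the standard library are available. Lean on these libraries where they do the work, as an engineer would, in place of code of your own. Each camera call takes 0.05 s, during which the arm holds its last target. There are 200 camera calls.

TASK

The blue tile on the wooden bench hook has wet paint, so never touch it with the gripper. Take the trowel by its wooden grip and, pressing only lightly on the hook's board and batten, slide the blade under the tile while the batten holds it back; lift the tile clear and tip it onto the middle of the grey turntable, face up, without dropping it. Then lay the trowel flat on the bench, clear of the tile, the hook and the turntable, let go of it, and leave the marker, the tape measure and the screwdriver where they are.

Things in the scene. Friction and masses are not known exactly. Their poses are not given: they have to be found in the camera images.
- trowel: Worn trowel, 0.28 kg, starts flat. Origin: on its underside below the grip point; x along the blade to its cutting edge, z up. Dark steel blade 100 mm wide (y), 2.5 mm thick, 0.8 mm at the edge, x=-50 to +115 mm. Ahead of the front post, x=23 to 115, it is bare and rigidly bent up by 0.02 to 0.15 rad, differently each time, not measured: edge 2 to 14 mm above the underside's plane; feel for it.
- trowel_grip (a point): Where to hold the trowel: 55 mm above its origin, mid-height of the wooden grip, a flat-sided bar along the trowel's x, 24 mm wide (y), 30 mm high (40 to 70 mm above the underside), from 62 mm behind to 42 mm ahead of this point.
- tile: Square blue tile, 80 x 80 x 8.2 mm, about 0.11 kg. Origin: centre of its underside; z out of the painted face, x and y along its sides. The lower 2 mm of its edges are bevelled inward at 45 degrees. Smooth: friction about 0.25 on everything, so on a blade it starts to slide at 11 to 18 degrees. Starts flat on the hook's board, 3 to 25 mm in front of the batten, turned up to 0.12 rad from it.
- bench_hook: Bench hook fixed to the bench: plywood board 205 mm long (x), 130 mm wide (y), its top 8 to 13 mm above the bench (varies), with a darker batten, 30 mm wide (x) and 14 mm high, across its far end. Origin: on the board's top at the foot of the batten's face, mid-width. That face looks along -x, roughly to the robot; the board reaches to x=-175 mm, the batten to +30. Push the blade along +x.
- turntable: Round turntable fixed to the bench: grey disc of 160 mm diameter, 8 mm thick, its flat top 30 mm above the bench, on a narrower dark foot (124 mm). Does not turn. Origin: centre of its underside on the bench.
- turntable_top (a point): Centre of the turntable's top surface, 30 mm above the bench.
- the_marker: Black marker pen lying on the bench, 134 mm long, 15 mm thick, bystander. Origin: centre of its underside.
- tape_measure: Yellow tape measure, 71 x 82 x 32 mm, bystander. Origin: centre of its underside.
- driver_green: Green-handled screwdriver, 153 mm long, 26 mm high, bystander. Origin: centre of its underside.
Not all that is in view belongs to the job. Several things have the shape of the tile; the one meant has the colours described above.

How it is judged (in metres and radians):
On the way:
1. the tile lies on the trowel's blade, lifted clear of the hook, touching neither hook nor turntable (height (world z) of tile above 0.04 m and contact force between tile and trowel above 0.2 N and angle between tile's own z axis and vertical below 0.7 rad and x of tile in the frame of trowel above 0.05 m and contact force between tile and bench_hook below 0.05 N and contact force between tile and turntable below 0.05 N), for 0.3 s.
At the end, for the whole second after the job is handed in: The tile lies still, flat and face up on the turntable, its centre within 30 mm of the turntable's centre; the trowel lies flat and still on the bench (blade down), touching neither tile, turntable nor bench hook (horizontal distance between tile and turntable_top below 0.03 m and height (world z) of tile between 0.027 and 0.034 m and angle between each of tile, trowel's own z axis and vertical below 0.08 rad and linear speed of each of tile, trowel below 0.02 m/s and contact force between tile and trowel below 0.02 N and height (world z) of trowel between -0.004 and 0.006 m and contact force between trowel and turntable below 0.02 N and contact force between trowel and bench_hook below 0.02 N).
It fails at once if the gripper or the arm touches the tile (contact force between any of the fingers, the arm and tile above 0.5 N).
It fails at once if the trowel presses on the bench hook with over 40 N (contact force between trowel and bench_hook above 40 N).
It fails at once if the tile is dropped (falls faster than 0.8 m/s while off the trowel) (linear speed of tile above 0.8 m/s and contact force between tile and trowel below 0.05 N).
It fails at once if the marker, tape measure or screwdriver is moved by more than 30 mm (distance of any of the_marker, tape_measure, driver_green from where it was at the start of the episode above 0.03 m).
It also fails if it takes over 72 s, if anything falls off the work surface, if the arm or the gripper's body presses on something with over 40 N, if the wrist force passes 120 N, or if a joint passes its speed limit or range.

## Working session

There is one attempt and no reset: what is moved stays moved. The work goes in short steps, Python scripts to look and compute and a tool call to move; the robot and the scene stay as the last step left them, time stands still between calls to the robot, and variables do not carry over. Pictures are saved under pics/ and viewed, about 8 in all and at most 12, crops included, and the job is handed in when it is done.

Besides the shell and the picture viewer there is one more tool, called as name(argument=value, ...) on one line, values as JSON. send_rows: Moves the arm, as the interface text tells. Its arguments: {"type":"object","properties":{"motion":{"type":"array"},"gripper":{"type":"number"},"squeeze":{"type":"number"}},"required":["motion"]}

```bash
mkdir -p pics; cat > h.py <<'E'
import numpy as np, cv2
from scipy.spatial.transform import Rotation as R
from plant import r
def cal(n):
    c=r.get_calibration(n); f=240/np.tan(np.radians(c["fov_y"])/2)
    o=np.array(c["orientation"],float)
    M=R.from_euler('xyz',o,degrees=True).as_matrix() if o.shape==(3,) else (o if o.shape==(3,3) else None)
    return c,f,M,np.array(c["origin"])
def w(n,p):
    c,f,M,o=cal(n); return M@np.array(p)+o
def cloud(n,d):
    c,f,M,o=cal(n); v,u=np.mgrid[:480,:640]
    P=np.stack([(u-c["cx"])/f*d,(v-c["cy"])/f*d,d],-1)
    return P@M.T+o
E
cat > a.py <<'E'
from h import *
print(r.get_state())
for n in("scene","side","wrist"):
    p,d=r.capture(n); cv2.imwrite(f"pics/{n}0.png",p); np.save(f"pics/{n}0.npy",cloud(n,d)); c=cal(n);print(n,c[0])
    if n=="wrist": continue
    for t in("trowel","trowel_grip","tile","bench_hook","turntable_top"):
        print(t,[(round(q["conf"],2),w(n,q["at"]).round(3).tolist()) for q in r.pinpoint(n,t)[:4]])
E
python3 a.py
```

```text
{'time_s': 0.0, 'joints': array([ 8.07339833e+01,  2.05903803e+01,  6.33742950e-01, -1.93263178e-02,
       -7.01348163e+01, -1.65076550e+01]), 'qd': array([ 0.08200075, -0.01452877,  0.01483341, -0.12557545,  0.02870919,
       -0.04611086]), 'joint_torque': array([-3.52921438e-05, -5.82721317e+01,  2.93046409e+01,  6.99689627e+00,
        6.71296104e-03, -1.71416482e-04]), 'tcp_pos': array([0.29331104, 0.60740659, 0.22563685]), 'eef_rot': array([ 1.79907153e+02, -8.56919836e-03, -2.57802466e+01]), 'contact_force': array([0.1644799 , 0.20358329, 0.51247807]), 'moment': array([ 0.03417222, -0.00248144,  0.05802718]), 'gripper_width': 0.08738240384397251}
scene {'fov_y': 52.150187346888664, 'cx': 314.29420381201055, 'cy': 239.77462105753196, 'origin': array([ 7.11626427e-04, -7.16486950e-01,  1.05059835e+00]), 'orientation': array([-136.44411828,    0.54808652,  -44.28038629])}
trowel [(0.79, [0.506, -0.25, -0.001])]
trowel_grip [(0.87, [0.505, -0.248, 0.054])]
tile [(0.92, [0.463, 0.353, 0.003]), (0.77, [0.585, 0.115, 0.014]), (0.73, [0.601, -0.066, 0.005])]
bench_hook [(0.59, [0.64, 0.101, 0.009])]
turntable_top [(0.82, [0.642, 0.31, 0.029])]
side {'fov_y': 47.71468930207212, 'cx': 319.77935822691217, 'cy': 229.91667655635064, 'origin': array([0.64680605, 1.15778292, 0.72866489]), 'orientation': array([-119.12460022,   -0.62821291,  178.20587725])}
trowel [(0.65, [0.51, -0.25, -0.002])]
trowel_grip [(0.95, [0.503, -0.247, 0.056])]
tile [(0.75, [0.471, 0.356, 0.003]), (0.6, [0.606, -0.064, -0.002]), (0.55, [0.587, 0.112, 0.012])]
bench_hook [(0.67, [0.649, 0.097, 0.009])]
turntable_top [(0.78, [0.639, 0.309, 0.028])]
wrist {'fov_y': 69.73812902654095, 'cx': 315.6331892053203, 'cy': 237.53293616786604, 'origin': array([0.36888466, 0.5715733 , 0.38581313]), 'orientation': array([ 1.61889825e+02,  3.93339760e-02, -1.15807877e+02])}
```

View pics/scene0.png

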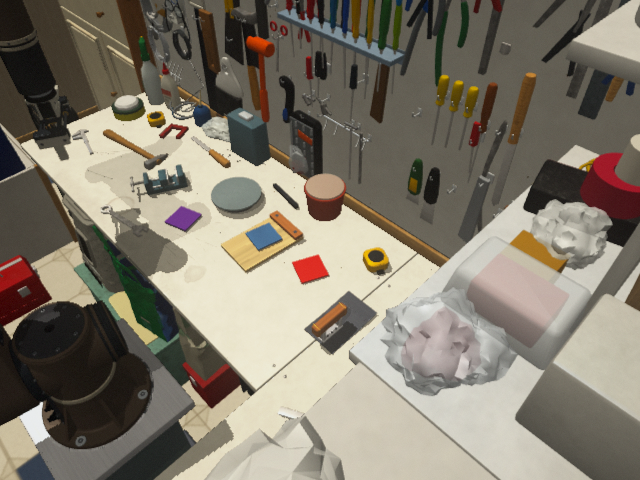

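View pics/side0.png

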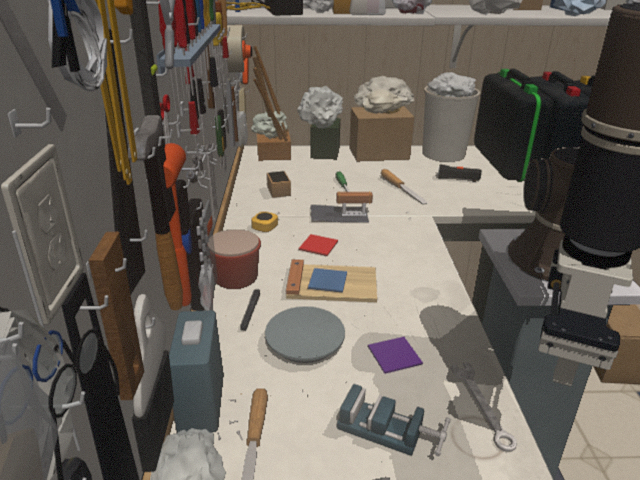

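The look-alike tiles in the scene picture are purple (183,218), blue (264,237) and red (310,269). Only the blue one lies on the bench hook, against the orange-brown batten. The trowel is at (340,320), the turntable at (237,195), the marker at (287,195) and the tape at (375,260). I'll confirm with a crop and measure the yaws.

```bash
cat > b.py <<'E'
from h import *
for n in("scene","side"):
    p=cv2.imread(f"pics/{n}0.png"); X=np.load(f"pics/{n}0.npy"); hsv=cv2.cvtColor(p,cv2.COLOR_BGR2HSV)
    H,S,V=[hsv[...,i].astype(int) for i in range(3)]
    def reg(m,c,rad): return m&(np.hypot(X[...,0]-c[0],X[...,1]-c[1])<rad)
    def rect(name,m):
        k=m.astype(np.uint8); k=cv2.morphologyEx(k,cv2.MORPH_OPEN,np.ones((2,2)))>0
        q=X[k]; (c,s,a)=cv2.minAreaRect((q[:,:2]*1000).astype(np.float32))
        print(n,name,len(q),"c",np.round(c,1),"size",np.round(s,1),"ang",round(a,2),"z",np.percentile(q[:,2],[10,50,90]).round(4))
    rect("tile",reg((H>100)&(H<122)&(S>100),(.585,.113),.08)&(X[...,2]>.01))
    rect("board",reg((H>8)&(H<30)&(S>60),(.57,.1),.17)&(X[...,2]>.005)&(X[...,2]<.016))
    rect("batten",reg((S>60),(.66,.1),.12)&(X[...,2]>.019)&(X[...,2]<.04))
    rect("grip",reg(S>80,(.505,-.25),.1)&(X[...,2]>.045))
    rect("blade",reg(V<110,(.54,-.25),.13)&(X[...,2]>-.005)&(X[...,2]<.02))
    rect("disc",reg(X[...,2]>.025,(.64,.31),.1)&(X[...,2]<.035))
    b=reg(X[...,2]>.0,(.505,-.25),.2)
    for t in("the_marker","tape_measure","driver_green"):
        g=r.pinpoint(n,t)
        print(t,[(round(q["conf"],2),w(n,q["at"]).round(3).tolist()) for q in g[:2]])
p=cv2.imread("pics/scene0.png")
cv2.imwrite("pics/crop1.png",cv2.resize(p[170:360,160:400],None,fx=3.2,fy=3.1,interpolation=cv2.INTER_CUBIC))
E
python3 b.py
```

```text
scene tile 484 c [ 325.2 -298. ] size [1055.    93.5] ang 57.28 z [0.0171 0.0203 0.0233]
scene board 1443 c [ 361.5 -298.8] size [1077.5  240.1] ang 61.74 z [0.0076 0.0118 0.0149]
scene batten 689 c [ 315.7 -248.5] size [1106.   222.6] ang 44.68 z [0.0179 0.0228 0.0283]
scene grip 505 c [ 264.3 -444.8] size [753.  78.] ang 39.94 z [0.045  0.0683 0.0725]
scene blade 1342 c [ 282.6 -424.2] size [794.7 166.7] ang 34.19 z [0.0013 0.0059 0.0109]
scene disc 1271 c [ 311.8 -151.3] size [1280.6  157.6] ang 54.16 z [0.0271 0.0307 0.0338]
the_marker [(0.75, [0.756, 0.21, 0.001])]
tape_measure [(0.59, [0.742, -0.182, 0.002]), (0.28, [0.638, 0.31, 0.001])]
driver_green [(0.75, [0.76, 0.211, 0.002])]Traceback (most recent call last):
  File "b.py", line 10, in <module>
    rect("tile",reg((H>100)&(H<122)&(S>100),(.585,.113),.08)&(X[...,2]>.01))
    ~~~~^^^^^^^^^^^^^^^^^^^^^^^^^^^^^^^^^^^^^^^^^^^^^^^^^^^^^^^^^^^^^^^^^^^^
  File "b.py", line 9, in rect
    print(n,name,len(q),"c",np.round(c,1),"size",np.round(s,1),"ang",round(a,2),"z",np.percentile(q[:,2],[10,50,90]).round(4))
                                                                                    ~~~~~~~~~~~~~^^^^^^^^^^^^^^^^^^^
    return _quantile_unchecked(
        a, q, axis, out, overwrite_input, method, keepdims, weights)
    return _ureduce(a,
                    func=_quantile_ureduce_func,
    ...<5 lines>...
                    overwrite_input=overwrite_input,
                    method=method)
    r = func(a, **kwargs)
    result = _quantile(arr,
                       quantiles=q,
    ...<2 lines>...
                       out=out,
                       weights=wgt)
    slices_having_nans = np.isnan(arr[-1, ...])
                                  ~~~^^^^^^^^^
IndexError: index -1 is out of bounds for axis 0 with size 0
```

```bash
sed -i 's/np.ones((2,2)))>0/np.ones((3,3)))>0; k\&=m/; s/q=X\[k\];/q=X[k]\n        if len(q)<9: print(n,name,"none"); return\n       /; s/H>100)&(H<122)&(S>100/H>98)\&(H<125)\&(S>70/' b.py; python3 b.py
```

```text
scene tile 510 c [582.7 107.9] size [82.7 79.3] ang 76.1 z [0.0174 0.0203 0.0233]
scene board 1337 c [560.9 108.7] size [140.5 178.5] ang 84.5 z [0.0089 0.0119 0.0145]
scene batten 514 c [651.2  94.8] size [215.  130.9] ang 5.62 z [0.0201 0.0247 0.029 ]
scene grip 501 c [ 493.8 -249.3] size [104.4  25.5] ang 0.06 z [0.0547 0.0693 0.0726]
scene blade 1269 c [ 535.5 -249.2] size [100.4 166. ] ang 89.18 z [0.0018 0.0062 0.0106]
scene disc 1215 c [637.5 304.7] size [158.1 156.3] ang 36.83 z [0.0279 0.0308 0.0334]
the_marker [(0.75, [0.756, 0.21, 0.001])]
tape_measure [(0.59, [0.742, -0.182, 0.002]), (0.28, [0.638, 0.31, 0.001])]
driver_green [(0.75, [0.76, 0.211, 0.002])]
side tile 629 c [587.4 114. ] size [82.8 76.7] ang 78.51 z [0.0164 0.0182 0.0202]
side board 1705 c [577.2 109.7] size [136.  203.2] ang 85.26 z [0.0078 0.0099 0.0119]
side batten 482 c [712.9  95.7] size [135.3 126.3] ang 85.39 z [0.0222 0.0243 0.0285]
side grip 334 c [ 498.1 -241.4] size [98.1 30.2] ang 1.07 z [0.049  0.0608 0.0688]
side blade 701 c [ 540.3 -239.6] size [103.4 161.4] ang 89.93 z [-0.0001  0.0038  0.008 ]
side disc 3363 c [643.2 312.5] size [160.4 158.6] ang 69.78 z [0.0276 0.0293 0.031 ]
the_marker [(0.54, [0.756, 0.21, -0.003])]
tape_measure [(0.66, [0.747, -0.184, -0.003])]
driver_green [(0.67, [0.515, -0.441, -0.001])]
```

View pics/crop1.png

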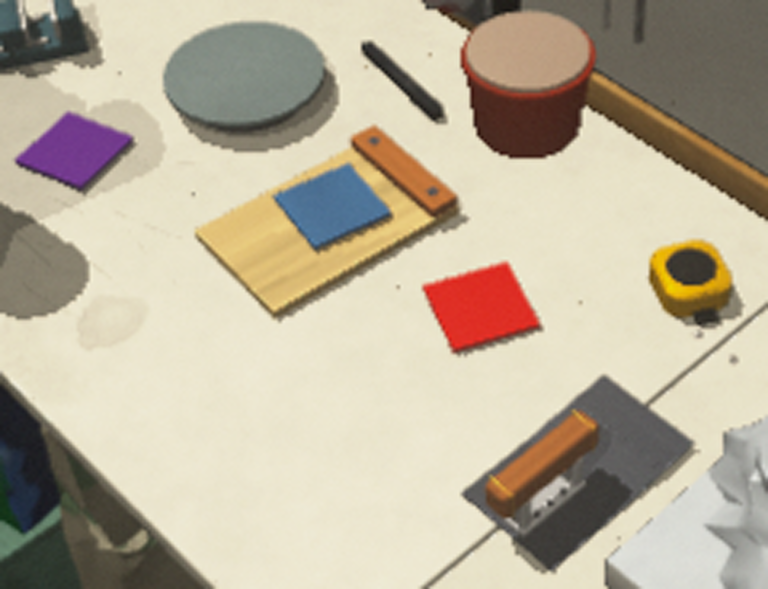

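The crop confirms it: the blue tile at (333,206) lies on the board in front of the batten, while the red and purple ones lie on the bench. The trowel points along +x (yaw about 0), and the hook's yaw is about −5°. Next I'll turn to yaw 0 and travel to the trowel.

send_rows(motion=[{"travel": [0, 0, 0], "spin": -6.4}, {"travel": [0, 0, 0], "spin": -6.4}, {"travel": [0, 0, 0], "spin": -6.4}, {"travel": [0, 0, 0], "spin": -6.4}], gripper=1)

```text
time_s: 1.43
tcp_pos: [0.2935, 0.6078, 0.2266]
eef_rot: [180.0, 0.0, 0.6]
contact_force: [-0.1, -0.7, 0.6]
gripper_width: 0.0876
```

send_rows(motion=[{"travel": [0.02, 0.036, 0], "spin": 0}, {"travel": [0.02, 0.036, 0], "spin": 0}, {"travel": [0.02, 0.036, 0], "spin": 0}, {"travel": [0.02, 0.036, 0], "spin": 0}, {"travel": [0.02, 0.036, 0], "spin": 0}])

```text
time_s: 1.85
tcp_pos: [0.3957, 0.431, 0.2242]
eef_rot: [180.0, -0.0, 1.7]
contact_force: [0.6, 0.8, -0.1]
gripper_width: 0.0877
```

send_rows(motion=[{"travel": [0.02, 0.036, 0], "spin": 0}, {"travel": [0.02, 0.036, 0], "spin": 0}, {"travel": [0.02, 0.036, 0], "spin": 0}, {"travel": [0.01, 0.04, 0], "spin": 0}, {"travel": [0.01, 0.04, 0], "spin": 0}])

```text
time_s: 2.27
tcp_pos: [0.4825, 0.2429, 0.2253]
eef_rot: [-179.9, -0.1, 1.8]
contact_force: [0.9, -0.5, -0.6]
gripper_width: 0.0878
```

send_rows(motion=[{"travel": [0, 0.041, 0], "spin": 0}, {"travel": [0, 0.041, 0], "spin": 0}, {"travel": [0, 0.041, 0], "spin": 0}, {"travel": [0, 0.041, 0], "spin": 0}, {"travel": [0, 0.041, 0], "spin": 0}])

```text
time_s: 2.68
tcp_pos: [0.4893, 0.0347, 0.2261]
eef_rot: [-179.9, -0.3, 1.8]
contact_force: [1.1, -0.1, 0.1]
gripper_width: 0.0879
```

send_rows(motion=[{"travel": [-0.005, 0.04, 0.01], "spin": 1.7}, {"travel": [-0.005, 0.04, 0.01], "spin": 0}, {"travel": [-0.004, 0.04, 0.01], "spin": 0}, {"travel": [0, 0.04, 0.01], "spin": 0}, {"travel": [0, 0.04, 0.01], "spin": 0}])

```text
time_s: 3.1
tcp_pos: [0.4775, -0.168, 0.1801]
eef_rot: [-179.8, -0.9, 0.1]
contact_force: [1.2, 0.1, 0.7]
gripper_width: 0.0877
```

send_rows(motion=[{"travel": [0, 0.04, 0.01], "spin": 0}, {"travel": [0, 0.04, 0.01], "spin": 0}, {"travel": [0, 0, 0.01], "spin": 0}, {"travel": [0, 0, 0], "spin": 0}])

```text
time_s: 3.43
tcp_pos: [0.4756, -0.2562, 0.148]
eef_rot: [-179.8, -0.9, -0.3]
contact_force: [-1.2, -0.1, -1.0]
gripper_width: 0.0879
```

```bash
cat > c.py <<'E'
from h import *
p,d=r.capture("wrist"); X=cloud("wrist",d); cv2.imwrite("pics/wrist1.png",p); np.save("pics/wrist1.npy",X)
for t in("trowel","trowel_grip"):
    print(t,[(round(q["conf"],2),w("wrist",q["at"]).round(4).tolist()) for q in r.pinpoint("wrist",t)[:3]])
H,S,V=cv2.split(cv2.cvtColor(p,cv2.COLOR_BGR2HSV))
near=(np.abs(X[...,0]-.52)<.14)&(np.abs(X[...,1]+.248)<.08)&(d>.05)
for name,m in(("grip",near&(X[...,2]>.06)&(X[...,2]<.08)&(S>80)),("blade",near&(V<110)&(X[...,2]<.03)&(X[...,2]>-.01))):
    m=(cv2.morphologyEx(m.astype(np.uint8),cv2.MORPH_OPEN,np.ones((3,3)))>0)&m; q=X[m]
    if len(q)>20:
        print(name,len(q),cv2.minAreaRect((q[:,:2]*1000).astype(np.float32)),np.percentile(q[:,2],[5,50,95]))
        if name=="blade":
            for a in np.arange(.45,.63,.015):
                s=q[(q[:,0]>a)&(q[:,0]<a+.015)]
                if len(s): print(round(a,3),len(s),np.median(s[:,2]).round(4))
        
E
python3 c.py
```

```text
trowel [(0.81, [0.509, -0.2406, 0.0038])]
trowel_grip [(0.86, [0.5028, -0.2424, 0.0547])]
grip 4428 ((496.8589782714844, -247.1824188232422), (102.89411926269531, 23.503305435180664), 0.06982431560754776) [0.0693213  0.07169638 0.07299718]
blade 26237 ((536.2774047851562, -262.4688415527344), (131.0567169189453, 237.5260772705078), 89.9950180053711) [0.00109381 0.00561627 0.01148796]
0.45 1235 0.0033
0.465 1694 0.004
0.48 1787 0.004
0.495 1842 0.0041
0.51 1934 0.004
0.525 2034 0.0043
0.54 2503 0.0059
0.555 2897 0.0073
0.57 3128 0.0088
0.585 2990 0.0099
0.6 2781 0.0109
0.615 1104 0.0115
```

View pics/wrist1.png

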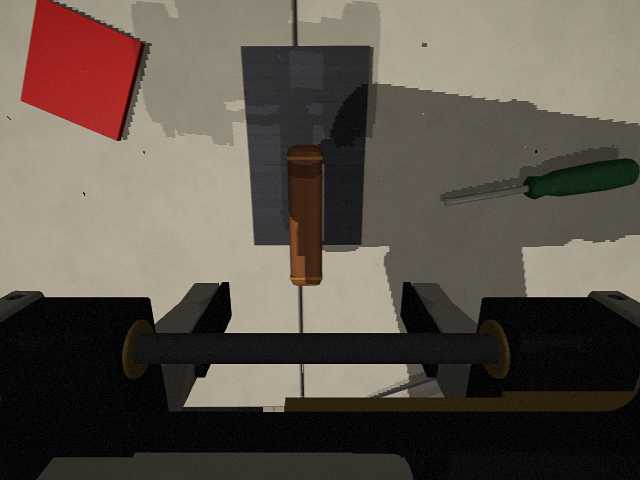

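The grip top in the wrist picture runs from (305,150) to (305,285), between the fingers, and the blade edge is at row 46. Depth puts the bend at about 0.085 rad, with the edge about 8 mm up. Now I'll descend and grasp the rear half of the grip.

send_rows(motion=[{"travel": [0, -0.004, 0.028], "spin": 0}, {"travel": [0, -0.004, 0.028], "spin": 0}, {"travel": [0, -0.001, 0.028], "spin": 0}, {"travel": [0, 0, 0.02], "spin": 0}, {"travel": [0, 0, 0.005], "spin": 0}])

```text
time_s: 4.0
tcp_pos: [0.4883, -0.2397, 0.0473]
eef_rot: [179.9, -2.1, 0.6]
contact_force: [-1.1, 0.2, 0.2]
gripper_width: 0.0877
```

send_rows(motion=[{"travel": [0, 0, 0], "spin": 0}, {"travel": [0, 0, 0], "spin": 0}, {"travel": [0, 0, 0], "spin": 0}, {"travel": [0, 0, 0], "spin": 0}, {"travel": [0, 0, 0], "spin": 0}], gripper=-1, squeeze=6)

```text
time_s: 4.42
tcp_pos: [0.4922, -0.2367, 0.0523]
eef_rot: [179.8, -2.4, 1.0]
contact_force: [-0.7, -0.1, -0.5]
gripper_width: 0.0597
```

send_rows(motion=[{"travel": [0, 0, 0], "spin": 0}, {"travel": [0, 0, 0], "spin": 0}, {"travel": [0, 0, 0], "spin": 0}, {"travel": [0, 0, 0], "spin": 0}, {"travel": [0, 0, 0], "spin": 0}])

```text
time_s: 4.83
tcp_pos: [0.4932, -0.2375, 0.0549]
eef_rot: [179.8, -2.7, 1.0]
contact_force: [-0.7, -1.8, 0.2]
gripper_width: 0.0265
```

send_rows(motion=[{"travel": [0, 0, 0], "spin": 0}, {"travel": [-0.006, 0.003, 0.002], "spin": 0.5}, {"travel": [-0.006, 0.003, 0.007], "spin": 0.5}, {"travel": [-0.006, 0.002, 0.007], "spin": 0}, {"travel": [-0.003, 0, 0.005], "spin": 0}], gripper=0.2)

```text
time_s: 5.25
tcp_pos: [0.4725, -0.2466, 0.0319]
eef_rot: [179.8, -2.8, -0.2]
contact_force: [-0.2, -1.2, -1.0]
gripper_width: 0.0508
```

send_rows(motion=[{"travel": [0, 0, 0.001], "spin": 0}, {"travel": [0, 0, 0.001], "spin": 0}])

```text
time_s: 5.42
tcp_pos: [0.47, -0.2467, 0.0278]
eef_rot: [179.9, -2.6, -0.2]
contact_force: [0.3, -0.4, 0.7]
gripper_width: 0.0522
```

```bash
python3 -c "
from plant import r
s=r.get_state();print(s['joints'].round(2),s['qd'].round(2),s['joint_torque'].round(1))"
```

```text
[ -6.63  18.51 -33.1   -0.25 -35.8   96.6 ] [-0.41  1.67 -1.58 -0.1   2.36  0.05] [ -0.1 -45.7  19.2   4.4   0.2   0. ]
```

send_rows(motion=[{"travel": [0.002, 0, -0.003], "spin": 0}, {"travel": [0.002, 0, -0.003], "spin": 0}, {"travel": [0, 0, 0], "spin": 0}, {"travel": [0, 0, 0], "spin": 0}], gripper=-1, squeeze=6)

```text
time_s: 5.75
tcp_pos: [0.4741, -0.2466, 0.0341]
eef_rot: [179.9, -2.5, -0.2]
contact_force: [0.3, 0.4, -0.4]
gripper_width: 0.0313
```

send_rows(motion=[{"travel": [0, 0, 0], "spin": 0}, {"travel": [0, 0, 0], "spin": 0}, {"travel": [0, 0, 0], "spin": 0}])

```text
time_s: 6.0
tcp_pos: [0.4746, -0.2464, 0.0346]
eef_rot: [179.9, -2.6, -0.2]
contact_force: [0.0, -0.2, -1.9]
gripper_width: 0.0263
```

send_rows(motion=[{"travel": [0, 0, -0.004], "spin": 0}, {"travel": [0, 0, -0.004], "spin": 0}, {"travel": [0, 0, -0.004], "spin": 0}, {"travel": [0, 0, -0.004], "spin": 0}, {"travel": [0, 0, 0], "spin": 0}])

```text
time_s: 6.42
tcp_pos: [0.4734, -0.2462, 0.0518]
eef_rot: [179.9, -2.5, -0.2]
contact_force: [-0.4, 0.6, -0.9]
gripper_width: 0.0261
```

```bash
cat > m.py <<'E'
from h import *
# blade slopes seen by wrist camera, along tool axes about TCP
def measure(show=True):
    s=r.get_state(); T=R.from_euler('xyz',s['eef_rot'],degrees=True).as_matrix(); yaw=np.radians(s['eef_rot'][2]); t=np.array(s['tcp_pos'])
    p,d=r.capture("wrist"); X=cloud("wrist",d); X2=X-t
    c,sn=np.cos(yaw),np.sin(yaw); a=X2[...,0]*c+X2[...,1]*sn; b=-X2[...,0]*sn+X2[...,1]*c
    z=X[...,2]; H,S,V=cv2.split(cv2.cvtColor(p,cv2.COLOR_BGR2HSV))
    out={}
    g=(d>.05)&(np.abs(b)<.007)&(a>-.01)&(a<.066)&(S>80)&(np.abs(X2[...,2]-.034)<.03)
    m=(d>.05)&(np.abs(b)>.02)&(np.abs(b)<.045)&(a>.065)&(a<.14)&(V<110)&(X2[...,2]<.0)&(X2[...,2]>-.09)
    for n,k in(("grip",g),("front",m)):
        A=np.c_[a[k],np.ones(k.sum())]; y=z[k]
        for _ in range(3):
            q=np.linalg.lstsq(A,y,rcond=None)[0]; e=np.abs(A@q-y); w_=e<.006; A,y=A[w_],y[w_]
        out[n]=(len(y),"slope",q[0].round(4),"z at 0",q[1].round(4),"z at .147",(q[0]*.147+q[1]).round(4))
    print(s['time_s'],s['tcp_pos'].round(4),s['eef_rot'].round(2),s['contact_force'].round(1),s['gripper_width'].round(4)); print(out)
    return p
if __name__=="__main__": cv2.imwrite("pics/m.png",measure())
E
python3 m.py
```

```text
Traceback (most recent call last):
  File "m.py", line 18, in <module>
    if __name__=="__main__": cv2.imwrite("pics/m.png",measure())
                                                      ~~~~~~~^^
  File "m.py", line 16, in measure
    print(s['time_s'],s['tcp_pos'].round(4),s['eef_rot'].round(2),s['contact_force'].round(1),s['gripper_width'].round(4)); print(out)
                                                                                              ^^^^^^^^^^^^^^^^^^^^^^^^
AttributeError: 'float' object has no attribute 'round'
```

```bash
sed -i "s/s\['gripper_width'\].round(4)/s['gripper_width']/" m.py; python3 m.py
```

```text
6.4667 [ 0.4733 -0.2462  0.0515] [179.88  -2.51  -0.2 ] [-0.4  0.2 -2.2] 0.02580871298165842
{'grip': (5530, 'slope', np.float64(-0.1805), 'z at 0', np.float64(0.0872), 'z at .147', np.float64(0.0606)), 'front': (11049, 'slope', np.float64(-0.0975), 'z at 0', np.float64(0.0158), 'z at .147', np.float64(0.0014))}
```

View pics/m.png

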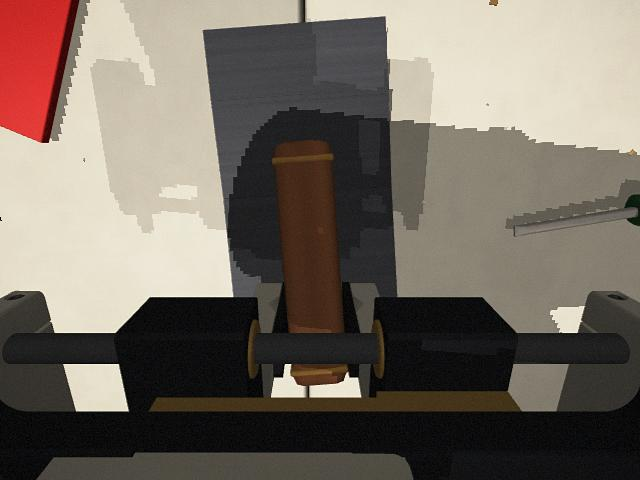

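The blade drooped nose down in the light grip, with its edge resting on the bench. That puts the bend at about 0.083 rad. I'll lower until the front part lies level, then tighten.

send_rows(motion=[{"travel": [0, 0, 0.004], "spin": 0}, {"travel": [0, 0, 0.004], "spin": 0}, {"travel": [0, 0, 0.003], "spin": 0}, {"travel": [0, 0, 0.001], "spin": 0}, {"travel": [0, 0, 0], "spin": 0}])

```text
time_s: 6.93
tcp_pos: [0.4725, -0.2461, 0.0373]
eef_rot: [179.9, -2.4, -0.2]
contact_force: [-1.2, 0.7, 0.2]
gripper_width: 0.0262
```

send_rows(motion=[{"travel": [0, 0, 0], "spin": 0}, {"travel": [0, 0, 0], "spin": 0}, {"travel": [0, 0, 0], "spin": 0}, {"travel": [0, 0, 0], "spin": 0}], squeeze=40)

```text
time_s: 7.27
tcp_pos: [0.4728, -0.246, 0.0375]
eef_rot: [179.9, -2.4, -0.2]
contact_force: [-0.2, 0.6, -0.2]
gripper_width: 0.025
```

```bash
python3 m.py
```

```text
7.2667 [ 0.4728 -0.246   0.0375] [179.9   -2.38  -0.19] [-0.2  0.6 -0.2] 0.02498040724597358
{'grip': (5671, 'slope', np.float64(-0.0597), 'z at 0', np.float64(0.0738), 'z at .147', np.float64(0.0651)), 'front': (13792, 'slope', np.float64(0.0269), 'z at 0', np.float64(0.0024), 'z at .147', np.float64(0.0064))}
```

send_rows(motion=[{"travel": [0, 0, 0], "spin": 0}, {"travel": [0, 0, -0.002], "spin": 0}, {"travel": [0, 0, -0.002], "spin": 0}, {"travel": [0, 0, 0], "spin": 0}], squeeze=5)

```text
time_s: 7.65
tcp_pos: [0.4732, -0.2461, 0.0417]
eef_rot: [179.9, -2.4, -0.2]
contact_force: [0.1, -0.3, -1.7]
gripper_width: 0.026
```

send_rows(motion=[{"travel": [0, 0, 0], "spin": 0}, {"travel": [0, 0, 0], "spin": 0}, {"travel": [0, 0, 0], "spin": 0}], squeeze=40)

```text
time_s: 7.9
tcp_pos: [0.473, -0.2461, 0.0416]
eef_rot: [179.9, -2.4, -0.2]
contact_force: [0.2, 0.2, -1.9]
gripper_width: 0.0246
```

```bash
python3 m.py
```

```text
7.9 [ 0.473  -0.2461  0.0416] [179.9   -2.42  -0.21] [ 0.2  0.2 -1.9] 0.024557070688752243
{'grip': (5648, 'slope', np.float64(-0.1123), 'z at 0', np.float64(0.0777), 'z at .147', np.float64(0.0612)), 'front': (12996, 'slope', np.float64(-0.0305), 'z at 0', np.float64(0.0066), 'z at .147', np.float64(0.0021))}
```

send_rows(motion=[{"travel": [0, 0, -0.02], "spin": 0}, {"travel": [0, 0, -0.03], "spin": 0}, {"travel": [0, -0.01, -0.03], "spin": 0}, {"travel": [-0.005, -0.03, -0.01], "spin": 0}, {"travel": [-0.009, -0.035, 0], "spin": 0}])

```text
time_s: 8.37
tcp_pos: [0.4545, -0.1726, 0.1316]
eef_rot: [179.9, -2.0, -0.6]
contact_force: [2.0, 1.9, -3.5]
gripper_width: 0.0249
```

send_rows(motion=[{"travel": [-0.009, -0.037, 0], "spin": 0}, {"travel": [-0.009, -0.037, 0], "spin": 0}, {"travel": [-0.009, -0.037, 0], "spin": 0}, {"travel": [-0.009, -0.037, 0], "spin": 0}, {"travel": [-0.009, -0.037, 0], "spin": 0}])

```text
time_s: 8.78
tcp_pos: [0.4091, 0.0184, 0.1314]
eef_rot: [-180.0, -2.2, -0.9]
contact_force: [1.9, -0.4, -2.4]
gripper_width: 0.0245
```

send_rows(motion=[{"travel": [-0.009, -0.036, 0], "spin": 2}, {"travel": [-0.009, -0.034, 0], "spin": 2}, {"travel": [-0.005, -0.02, 0], "spin": 0.7}, {"travel": [0, 0, 0], "spin": 0}])

```text
time_s: 9.12
tcp_pos: [0.387, 0.1184, 0.1318]
eef_rot: [-179.5, -2.4, -5.6]
contact_force: [0.1, -0.3, -2.9]
gripper_width: 0.0249
```

```bash
cat > n.py <<'E'
from h import *
import m
p=m.measure(); cv2.imwrite("pics/n.png",p)
for n in("wrist",):
  for t in("trowel","trowel_grip","tile","bench_hook","turntable_top"):
    print(t,[(round(q["conf"],2),w(n,q["at"]).round(4).tolist()) for q in r.pinpoint(n,t)[:2]])
E
python3 n.py
```

```text
9.1167 [0.387  0.1184 0.1318] [-179.53   -2.39   -5.61] [ 0.1 -0.3 -2.9] 0.024882398463773082
{'grip': (5661, 'slope', np.float64(-0.1182), 'z at 0', np.float64(0.1677), 'z at .147', np.float64(0.1503)), 'front': (13082, 'slope', np.float64(-0.041), 'z at 0', np.float64(0.0966), 'z at .147', np.float64(0.0905))}
trowel [(0.92, [0.4166, 0.1181, 0.0922])]
trowel_grip [(0.91, [0.4191, 0.1185, 0.143])]
tile [(0.61, [0.467, 0.351, 0.0001])]
bench_hook []
turntable_top []
```

View pics/n.png

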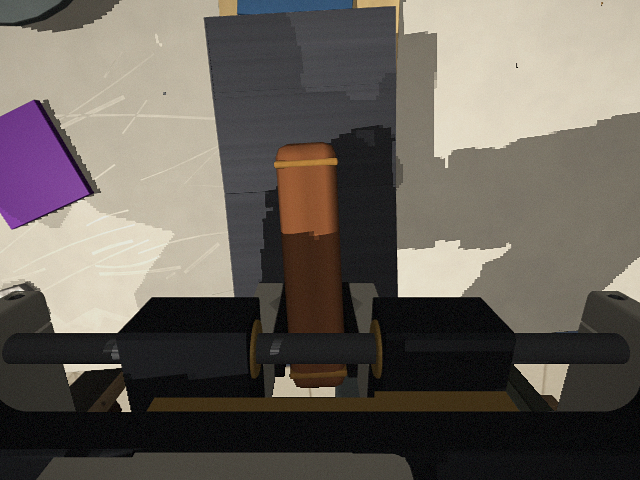

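```bash
cat > e.py <<'E'
from h import *
def edge():
    s=r.get_state(); t=np.array(s['tcp_pos']); p,d=r.capture("wrist"); X=cloud("wrist",d)
    yaw=np.radians(s['eef_rot'][2]); Q=X-t; a=Q[...,0]*np.cos(yaw)+Q[...,1]*np.sin(yaw); b=-Q[...,0]*np.sin(yaw)+Q[...,1]*np.cos(yaw)
    V=cv2.cvtColor(p,cv2.COLOR_BGR2HSV)[...,2]
    m=(d>.05)&(a>.07)&(a<.17)&(np.abs(b)<.08)&(Q[...,2]<-.015)&(Q[...,2]>-.06)
    m=(cv2.morphologyEx(m.astype(np.uint8),cv2.MORPH_OPEN,np.ones((3,3)))>0)&m
    A=np.c_[a[m],b[m],np.ones(m.sum())]; c=np.linalg.lstsq(A,X[m][:,2],rcond=None)[0]
    (cc,sz,an)=cv2.minAreaRect((np.c_[a[m],b[m]]*1000).astype(np.float32)); an=an-90 if an>45 else an
    # robust: left/right side lines
    la=[];lo=[];hi=[]
    for q in np.arange(.075,.135,.004):
        k=m&(np.abs(a-q)<.002); la.append(q); lo.append(np.percentile(b[k],1)); hi.append(np.percentile(b[k],99))
    fl,fh=np.polyfit(la,lo,1),np.polyfit(la,hi,1)
    print("tool yaw",s['eef_rot'][2],"slope fwd,left",c[:2].round(4),"rect",np.round(cc,1),np.round(sz,1),round(an,2),"sides yaw deg",np.degrees(fl[0]).round(2),np.degrees(fh[0]).round(2),"mid at .147:",((fl+fh)/2@[.147,1]).round(4),"a max",np.percentile(a[m],99.5).round(4))
    return p,X
if __name__=="__main__":
    p,X=edge()
E
python3 e.py
```

```text
tool yaw -5.832831108768804 slope fwd,left [-0.0461  0.0153] rect [105.1   7.7] [ 74.9 100.7] 3.01 sides yaw deg 3.11 3.1 mid at .147: 0.0098 a max 0.1428
```

send_rows(motion=[{"travel": [-0.001, -0.004, 0], "spin": 1.1}, {"travel": [-0.001, -0.003, 0.01], "spin": 1.1}, {"travel": [-0.001, 0, 0.015], "spin": 0}, {"travel": [-0.001, 0, 0.015], "spin": 0}, {"travel": [-0.001, 0, 0.01], "spin": 0}])

```text
time_s: 9.88
tcp_pos: [0.3881, 0.1194, 0.0818]
eef_rot: [-179.3, -2.5, -8.7]
contact_force: [-0.1, -0.3, -3.8]
gripper_width: 0.0248
```

```bash
python3 m.py; python3 e.py;  python3 - <<'E'
from h import *
p=cv2.imread("pics/m.png")
for n in("side",):
    p,d=r.capture(n); X=cloud(n,d); H,S,V=cv2.split(cv2.cvtColor(p,cv2.COLOR_BGR2HSV))
    near=(d>.1)&(np.abs(X[...,0]-.58)<.15)&(np.abs(X[...,1]-.11)<.1)
    cv2.imwrite("pics/side2.png",cv2.resize(p[180:330,260:460],(800,600),interpolation=cv2.INTER_CUBIC))
E
```

```text
9.8833 [0.3881 0.1194 0.0818] [-179.28   -2.53   -8.66] [-0.1 -0.3 -3.8] 0.024770957403489703
{'grip': (5745, 'slope', np.float64(-0.1183), 'z at 0', np.float64(0.1163), 'z at .147', np.float64(0.0989)), 'front': (13038, 'slope', np.float64(-0.0404), 'z at 0', np.float64(0.0452), 'z at .147', np.float64(0.0393))}
tool yaw -8.68644307413186 slope fwd,left [-0.054   0.0184] rect [104.8   7.9] [ 74.4 100.8] 3.16 sides yaw deg 3.86 3.25 mid at .147: 0.0104 a max 0.1424
```

View pics/side2.png

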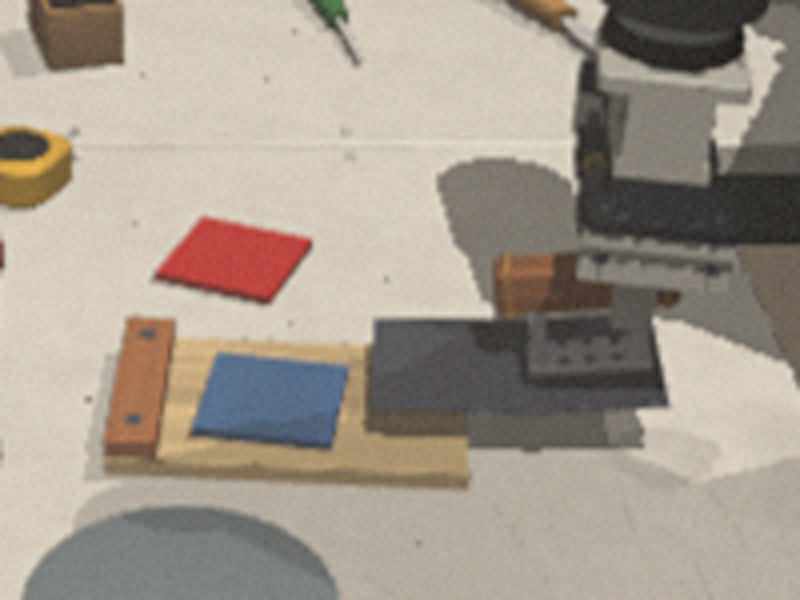

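send_rows(motion=[{"travel": [-0.002, -0.005, 0.004], "spin": -0.3}, {"travel": [-0.002, -0.003, 0.007], "spin": 0}, {"travel": [-0.001, -0.001, 0.006], "spin": 0}, {"travel": [-0.001, 0, 0.003], "spin": 0}, {"travel": [0, 0, 0], "spin": 0}])

```text
time_s: 10.45
tcp_pos: [0.386, 0.1309, 0.0627]
eef_rot: [-179.2, -2.7, -8.4]
contact_force: [-0.9, -0.2, -3.5]
gripper_width: 0.025
```

```bash
python3 m.py; python3 e.py
```

```text
10.45 [0.386  0.1309 0.0627] [-179.16   -2.66   -8.39] [-0.9 -0.2 -3.5] 0.024965853163915246
{'grip': (5658, 'slope', np.float64(-0.1216), 'z at 0', np.float64(0.099), 'z at .147', np.float64(0.0811)), 'front': (12579, 'slope', np.float64(-0.0416), 'z at 0', np.float64(0.0278), 'z at .147', np.float64(0.0217))}
tool yaw -8.375981427711197 slope fwd,left [-0.1189  0.0565] rect [110.9  -0.3] [133.   81.5] -0.01 sides yaw deg -21.15 7.51 mid at .147: -0.0037 a max 0.1507
```

send_rows(motion=[{"travel": [0, 0.001, 0.003], "spin": 0}, {"travel": [0, 0.001, 0.003], "spin": 0}, {"travel": [0, 0, 0.002], "spin": 0}, {"travel": [0, 0, 0], "spin": 0}], squeeze=15)

```text
time_s: 10.88
tcp_pos: [0.387, 0.1297, 0.0552]
eef_rot: [-179.0, -2.8, -8.3]
contact_force: [0.4, 0.9, -1.2]
gripper_width: 0.0253
```

send_rows(motion=[{"travel": [0, 0, 0.001], "spin": 0}, {"travel": [0, 0, 0], "spin": 0}])

```text
time_s: 11.05
tcp_pos: [0.3872, 0.1296, 0.0542]
eef_rot: [-179.0, -2.8, -8.3]
contact_force: [-0.2, 0.4, -2.2]
gripper_width: 0.0255
```

send_rows(motion=[{"travel": [0, 0, 0.001], "spin": 0}, {"travel": [0, 0, 0], "spin": 0}])

```text
time_s: 11.22
tcp_pos: [0.3874, 0.1297, 0.0532]
eef_rot: [-179.0, -2.8, -8.3]
contact_force: [-0.6, 0.5, -1.3]
gripper_width: 0.0258
```

```bash
python3 m.py
```

```text
11.2167 [0.3874 0.1297 0.0532] [-179.03   -2.78   -8.35] [-0.6  0.5 -1.3] 0.02579371967440851
{'grip': (5666, 'slope', np.float64(-0.1061), 'z at 0', np.float64(0.0894), 'z at .147', np.float64(0.0738)), 'front': (13258, 'slope', np.float64(-0.0274), 'z at 0', np.float64(0.0182), 'z at .147', np.float64(0.0142))}
```

send_rows(motion=[{"travel": [0, 0, 0.001], "spin": 0}, {"travel": [0.006, -0.0003, 0.0004], "spin": 0}, {"travel": [0.006, -0.0003, 0.0003], "spin": 0}, {"travel": [0.006, -0.0003, 0.0003], "spin": 0}, {"travel": [0.006, -0.0003, 0.0003], "spin": 0}])

```text
time_s: 11.68
tcp_pos: [0.4127, 0.1272, 0.0524]
eef_rot: [-179.0, -2.8, -8.3]
contact_force: [-0.4, 0.8, -1.2]
gripper_width: 0.0255
```

```bash
python3 m.py; python3 - <<'E'
from h import *
p,d=r.capture("side"); cv2.imwrite("pics/side3.png",cv2.resize(p[180:330,260:460],(800,600),interpolation=cv2.INTER_CUBIC))
E
```

```text
11.6833 [0.4127 0.1272 0.0524] [-179.03   -2.78   -8.27] [-0.4  0.8 -1.2] 0.025463348344327643
{'grip': (5579, 'slope', np.float64(-0.1001), 'z at 0', np.float64(0.0886), 'z at .147', np.float64(0.0739)), 'front': (13319, 'slope', np.float64(-0.0213), 'z at 0', np.float64(0.0174), 'z at .147', np.float64(0.0142))}
```

View pics/side3.png

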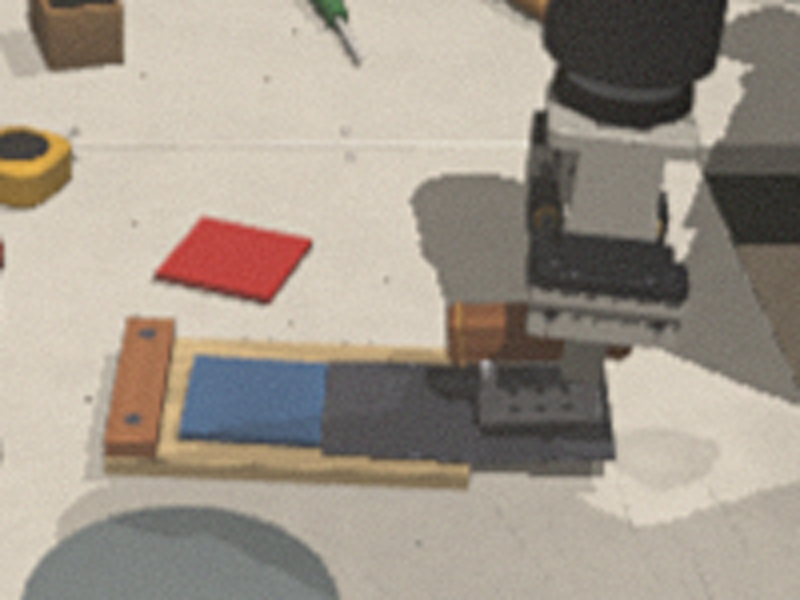

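The picture shows the edge (325,365–455) against the tile, which is squared to the blade with about 10 mm left to the batten. Pushing on.

send_rows(motion=[{"travel": [0.006, -0.0003, 0.0003], "spin": 0}, {"travel": [0.006, -0.0003, 0.0003], "spin": 0}, {"travel": [0.005, -0.0003, 0.0003], "spin": 0}, {"travel": [0.005, -0.0003, 0.0003], "spin": 0}, {"travel": [0.005, -0.0003, 0.0003], "spin": 0}])

```text
time_s: 12.2
tcp_pos: [0.4418, 0.1239, 0.0518]
eef_rot: [-179.1, -2.7, -8.4]
contact_force: [-1.5, -0.1, -0.3]
gripper_width: 0.0261
```

send_rows(motion=[{"travel": [0.006, -0.0003, 0.0003], "spin": 0}, {"travel": [0.006, -0.0003, 0.0003], "spin": 0}, {"travel": [0.005, -0.0003, 0.0003], "spin": 0}, {"travel": [0.005, -0.0003, 0.0003], "spin": 0}])

```text
time_s: 12.53
tcp_pos: [0.466, 0.1213, 0.0515]
eef_rot: [-179.1, -2.7, -8.4]
contact_force: [-2.1, -0.2, 0.6]
gripper_width: 0.0261
```

```bash
python3 m.py; python3 - <<'E'
from h import *
p,d=r.capture("side"); cv2.imwrite("pics/side4.png",cv2.resize(p[180:330,260:460],(800,600),interpolation=cv2.INTER_CUBIC))
E
```

```text
12.5333 [0.466  0.1213 0.0515] [-179.13   -2.69   -8.37] [-2.1 -0.2  0.6] 0.026102596358720417
{'grip': (5599, 'slope', np.float64(-0.097), 'z at 0', np.float64(0.0878), 'z at .147', np.float64(0.0735)), 'front': (8386, 'slope', np.float64(0.0094), 'z at 0', np.float64(0.0142), 'z at .147', np.float64(0.0156))}
```

View pics/side4.png

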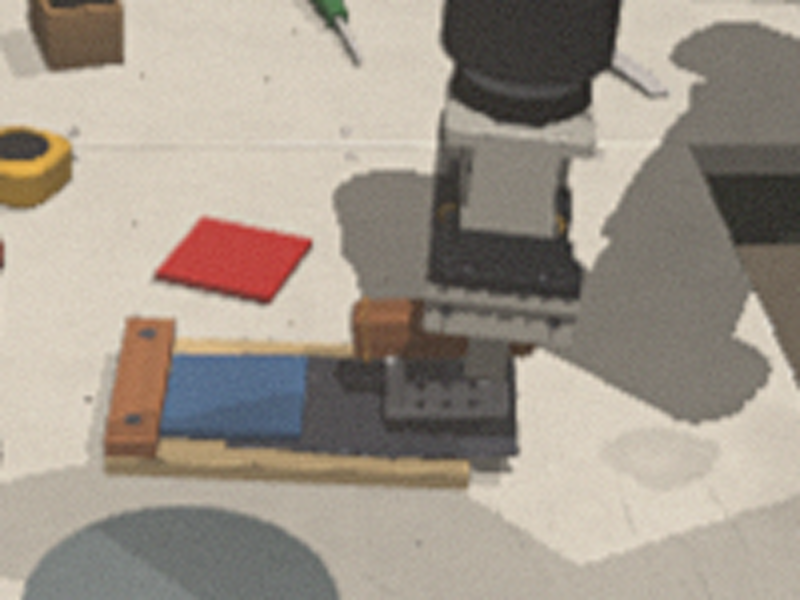

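The tile (165–305, 355–435) is against the batten and the blade has gone under it. The edge corner is at (228,440), about 37 mm short of the batten. I'll go 32 mm further.

send_rows(motion=[{"travel": [0.006, -0.0003, 0.0003], "spin": 0}, {"travel": [0.006, -0.0003, 0.0003], "spin": 0}, {"travel": [0.005, -0.0003, 0.0003], "spin": 0}, {"travel": [0.005, -0.0003, 0.0003], "spin": 0}])

```text
time_s: 12.97
tcp_pos: [0.489, 0.119, 0.0512]
eef_rot: [-179.2, -2.7, -8.4]
contact_force: [-2.9, -0.3, 0.9]
gripper_width: 0.0255
```

send_rows(motion=[{"travel": [0.004, -0.0002, 0.0002], "spin": 0}, {"travel": [0.003, -0.0002, 0.0002], "spin": 0}, {"travel": [0, 0, 0], "spin": 0}])

```text
time_s: 13.22
tcp_pos: [0.4977, 0.1182, 0.0511]
eef_rot: [-179.2, -2.7, -8.4]
contact_force: [-1.3, 0.5, 2.5]
gripper_width: 0.0257
```

```bash
python3 m.py; python3 - <<'E'
from h import *
p,d=r.capture("side"); cv2.imwrite("pics/side5.png",cv2.resize(p[180:330,260:460],(800,600),interpolation=cv2.INTER_CUBIC))
E
```

```text
13.2167 [0.4977 0.1182 0.0511] [-179.17   -2.65   -8.38] [-1.3  0.5  2.5] 0.02566926778977671
{'grip': (5702, 'slope', np.float64(-0.096), 'z at 0', np.float64(0.0873), 'z at .147', np.float64(0.0732)), 'front': (3655, 'slope', np.float64(-0.0182), 'z at 0', np.float64(0.016), 'z at .147', np.float64(0.0133))}
```

View pics/side5.png

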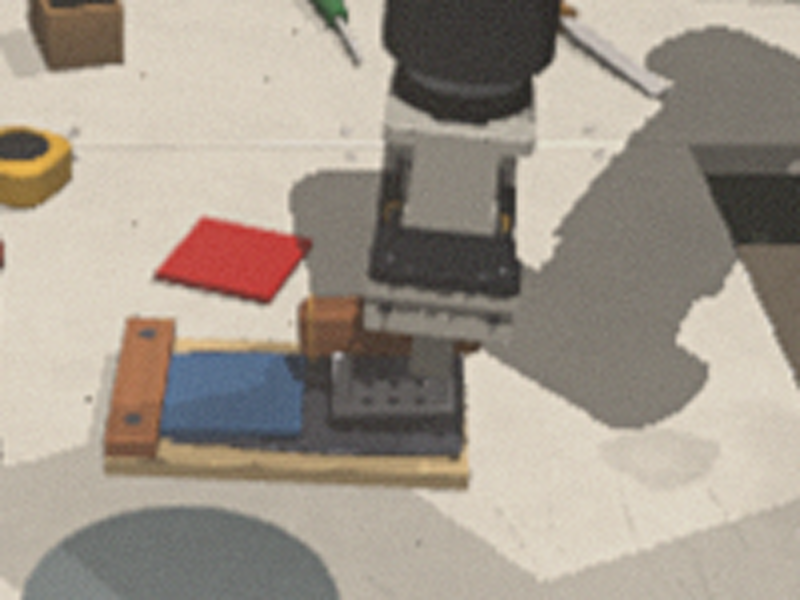

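Blade fully under the tile, edge a few mm from the batten (168,440). Tighten, back off 3 mm, lift gently.

send_rows(motion=[{"travel": [0, 0, 0], "spin": 0}, {"travel": [0, 0, 0], "spin": 0}, {"travel": [0, 0, 0], "spin": 0}, {"travel": [-0.001, 0, -0.001], "spin": 0}, {"travel": [-0.002, 0, -0.002], "spin": 0}], squeeze=55)

```text
time_s: 13.73
tcp_pos: [0.4944, 0.1187, 0.0539]
eef_rot: [-179.1, -2.7, -8.4]
contact_force: [0.5, 0.4, -3.0]
gripper_width: 0.0243
```

send_rows(motion=[{"travel": [0, 0, -0.004], "spin": 0}, {"travel": [0, 0, -0.007], "spin": 0}, {"travel": [0, 0, -0.009], "spin": 0}, {"travel": [0, 0, -0.01], "spin": 0}, {"travel": [0, 0, -0.01], "spin": 0}])

```text
time_s: 14.15
tcp_pos: [0.4895, 0.1177, 0.0951]
eef_rot: [-179.3, -2.5, -8.4]
contact_force: [-0.0, -1.0, -3.7]
gripper_width: 0.0245
```

send_rows(motion=[{"travel": [0, 0, -0.01], "spin": 0}, {"travel": [0, 0, -0.01], "spin": 0}, {"travel": [0, 0, -0.008], "spin": 0}, {"travel": [0, 0, -0.005], "spin": 0}, {"travel": [0, 0, 0], "spin": 0}])

```text
time_s: 14.57
tcp_pos: [0.488, 0.1181, 0.135]
eef_rot: [-179.1, -2.6, -8.4]
contact_force: [-0.1, 0.5, -2.9]
gripper_width: 0.0245
```

```bash
python3 m.py; cat > t.py <<'E'
from h import *
s=r.get_state(); t=np.array(s['tcp_pos']); yaw=np.radians(s['eef_rot'][2])
def tl(n,zmin):
    p,d=r.capture(n); X=cloud(n,d); H,S,V=cv2.split(cv2.cvtColor(p,cv2.COLOR_BGR2HSV))
    m=(d>.05)&(H>98)&(H<125)&(S>70)&(X[...,2]>zmin)&(X[...,2]<.25)&(np.abs(X[...,0]-.6)<.25)&(np.abs(X[...,1]-.2)<.3)
    m=(cv2.morphologyEx(m.astype(np.uint8),cv2.MORPH_OPEN,np.ones((3,3)))>0)&m; q=X[m]
    if len(q)<20: print(n,"none"); return p
    c,sz,an=cv2.minAreaRect((q[:,:2]*1000).astype(np.float32)); A=np.c_[q[:,:2]-np.array(c)/1000,np.ones(len(q))]; f=np.linalg.lstsq(A,q[:,2],rcond=None)[0]
    D=np.array(c)/1000-t[:2]; print(n,len(q),"c",np.round(c,1),np.round(sz,1),round(an,1),"slopes xy,z",f.round(4),"in tool a,b",round(D@[np.cos(yaw),np.sin(yaw)],4),round(D@[-np.sin(yaw),np.cos(yaw)],4)); return p
if __name__=="__main__":
    tl("wrist",.01); tl("side",.01); 
E
python3 t.py
```

```text
14.5667 [0.488  0.1181 0.135 ] [-179.06   -2.62   -8.36] [-0.1  0.5 -2.9] 0.024477664218342042
{'grip': (5614, 'slope', np.float64(-0.2174), 'z at 0', np.float64(0.1704), 'z at .147', np.float64(0.1385)), 'front': (2905, 'slope', np.float64(-0.1988), 'z at 0', np.float64(0.1051), 'z at .147', np.float64(0.0759))}
wrist 20701 c [593.3 111.1] [83.8 80. ] 85.3 slopes xy,z [-0.1614  0.0338  0.0916] in tool a,b 0.1054 0.0085
side 544 c [594.8 114.4] [79.5 75.8] 85.6 slopes xy,z [-0.1596  0.0339  0.0897] in tool a,b 0.1063 0.012
```

The tile is lifted clear on the blade, but the nose drooped to about 9° in the lift. I'll hold at 60 N and carry it gently to the turntable.

send_rows(motion=[{"travel": [0, -0.003, 0], "spin": 0}, {"travel": [0.001, -0.006, 0], "spin": 0}, {"travel": [0.001, -0.009, 0], "spin": 0}, {"travel": [0.001, -0.012, 0], "spin": 0}, {"travel": [0.001, -0.012, 0], "spin": 0}], squeeze=60)

```text
time_s: 15.13
tcp_pos: [0.4963, 0.1596, 0.1315]
eef_rot: [-179.3, -2.3, -8.5]
contact_force: [0.8, -0.2, -3.5]
gripper_width: 0.0245
```

send_rows(motion=[{"travel": [0.001, -0.012, 0], "spin": 0}, {"travel": [0.001, -0.012, 0], "spin": 0}, {"travel": [0.001, -0.012, 0], "spin": 0}, {"travel": [0.001, -0.012, 0], "spin": 0}, {"travel": [0.001, -0.012, 0], "spin": 0}])

```text
time_s: 15.55
tcp_pos: [0.5117, 0.2266, 0.1316]
eef_rot: [-179.4, -2.3, -8.4]
contact_force: [0.8, -0.8, -3.8]
gripper_width: 0.0242
```

send_rows(motion=[{"travel": [0.001, -0.012, 0], "spin": 0}, {"travel": [0.001, -0.012, 0], "spin": 0}, {"travel": [0.001, -0.012, 0], "spin": 0}, {"travel": [0.001, -0.012, 0], "spin": 0}, {"travel": [0.001, -0.012, 0], "spin": 0}])

```text
time_s: 15.97
tcp_pos: [0.5267, 0.2924, 0.1322]
eef_rot: [-179.4, -2.2, -8.4]
contact_force: [0.4, -0.0, -3.6]
gripper_width: 0.0243
```

send_rows(motion=[{"travel": [0.001, -0.01, 0], "spin": 0}, {"travel": [0.001, -0.008, 0], "spin": 0}, {"travel": [0, -0.005, 0], "spin": 0}, {"travel": [0, -0.003, 0], "spin": 0}, {"travel": [0, 0, 0], "spin": 0}])

```text
time_s: 16.38
tcp_pos: [0.5337, 0.3233, 0.132]
eef_rot: [-179.4, -2.3, -8.3]
contact_force: [-0.1, 0.1, -3.2]
gripper_width: 0.0243
```

```bash
python3 m.py; python3 t.py
```

```text
16.3833 [0.5337 0.3233 0.132 ] [-179.4    -2.25   -8.3 ] [-0.1  0.1 -3.2] 0.024284038750457752
{'grip': (5511, 'slope', np.float64(-0.2236), 'z at 0', np.float64(0.1679), 'z at .147', np.float64(0.135)), 'front': (3126, 'slope', np.float64(-0.2311), 'z at 0', np.float64(0.1058), 'z at .147', np.float64(0.0718))}
wrist 20689 c [639.8 312.2] [90.5 81.9] 85.4 slopes xy,z [-0.1688  0.0306  0.0888] in tool a,b 0.1067 0.0048
side 938 c [639.9 316.7] [83.4 78.2] 84.0 slopes xy,z [-0.1652  0.0216  0.0875] in tool a,b 0.1061 0.0093
```

send_rows(motion=[{"travel": [0, 0.001, 0.004], "spin": 0}, {"travel": [0, 0.001, 0.008], "spin": 0}, {"travel": [0, 0.001, 0.009], "spin": 0}, {"travel": [-0.001, 0.001, 0.007], "spin": 0}, {"travel": [-0.001, 0.001, 0.003], "spin": 0}])

```text
time_s: 16.95
tcp_pos: [0.532, 0.3158, 0.0991]
eef_rot: [-179.3, -2.3, -8.4]
contact_force: [0.0, -0.3, -4.4]
gripper_width: 0.0245
```

```bash
python3 m.py; python3 t.py
```

```text
16.95 [0.532  0.3158 0.0991] [-179.34   -2.28   -8.43] [ 0.  -0.3 -4.4] 0.024451146470575686
{'grip': (5652, 'slope', np.float64(-0.225), 'z at 0', np.float64(0.1343), 'z at .147', np.float64(0.1012)), 'front': (3224, 'slope', np.float64(-0.2519), 'z at 0', np.float64(0.0745), 'z at .147', np.float64(0.0374))}
wrist 20511 c [639.6 307. ] [83.  85.5] 84.6 slopes xy,z [-0.1755  0.0335  0.0552] in tool a,b 0.1082 0.0076
side 935 c [638.7 310.9] [81.6 79. ] 84.6 slopes xy,z [-0.1691  0.0249  0.0542] in tool a,b 0.1067 0.0113
```

send_rows(motion=[{"travel": [0, 0, 0.003], "spin": 0}, {"travel": [0, 0, 0.003], "spin": 0}, {"travel": [0, 0, 0.001], "spin": 0}, {"travel": [0, 0, 0], "spin": 0}])

```text
time_s: 17.43
tcp_pos: [0.5335, 0.3172, 0.0936]
eef_rot: [-179.2, -2.4, -8.4]
contact_force: [0.6, 0.9, -3.2]
gripper_width: 0.025
```

send_rows(motion=[{"travel": [0, 0, 0.001], "spin": 0}, {"travel": [0, 0, 0], "spin": 0}])

```text
time_s: 17.6
tcp_pos: [0.5337, 0.3174, 0.0927]
eef_rot: [-179.2, -2.4, -8.4]
contact_force: [0.5, 0.6, -3.0]
gripper_width: 0.0246
```

```bash
python3 m.py; python3 t.py
```

```text
17.6 [0.5337 0.3174 0.0927] [-179.2    -2.42   -8.37] [ 0.5  0.6 -3. ] 0.02457168510995678
{'grip': (5514, 'slope', np.float64(-0.2249), 'z at 0', np.float64(0.1287), 'z at .147', np.float64(0.0957)), 'front': (2938, 'slope', np.float64(-0.213), 'z at 0', np.float64(0.0641), 'z at .147', np.float64(0.0328))}
wrist 20565 c [640.8 310.3] [84.2 82.8] 85.5 slopes xy,z [-0.168   0.0347  0.0497] in tool a,b 0.1069 0.0085
side 924 c [641.3 312.4] [82.9 78.7] 83.9 slopes xy,z [-0.1677  0.0311  0.0483] in tool a,b 0.1071 0.0106
```

send_rows(motion=[{"travel": [0, 0, 0.001], "spin": 0}, {"travel": [0, 0, 0.001], "spin": 0}, {"travel": [0, 0, 0], "spin": 0}])

```text
time_s: 18.0
tcp_pos: [0.534, 0.3176, 0.0911]
eef_rot: [-179.2, -2.4, -8.4]
contact_force: [-0.2, 0.3, -3.1]
gripper_width: 0.0243
```

send_rows(motion=[{"travel": [0, 0, 0.001], "spin": 0}, {"travel": [0, 0, 0], "spin": 0}])

```text
time_s: 18.17
tcp_pos: [0.534, 0.3176, 0.09]
eef_rot: [-179.2, -2.4, -8.4]
contact_force: [0.3, -0.3, -3.7]
gripper_width: 0.0245
```

```bash
python3 m.py; python3 t.py
```

```text
18.1667 [0.534  0.3176 0.09  ] [-179.17   -2.45   -8.37] [ 0.3 -0.3 -3.7] 0.024537567148675447
{'grip': (5499, 'slope', np.float64(-0.2252), 'z at 0', np.float64(0.126), 'z at .147', np.float64(0.0929)), 'front': (2883, 'slope', np.float64(-0.2047), 'z at 0', np.float64(0.0604), 'z at .147', np.float64(0.0303))}
wrist 20593 c [641.2 310.9] [84.3 83.1] 85.0 slopes xy,z [-0.1674  0.0349  0.047 ] in tool a,b 0.107 0.0089
side 931 c [642.4 312.3] [83.1 76. ] 87.5 slopes xy,z [-0.1673  0.0321  0.0454] in tool a,b 0.108 0.0104
```

Edge essentially at the disc. Next I'll loosen the grip and raise the handle, so the blade tilts about its edge.

send_rows(motion=[{"travel": [0, 0, 0], "spin": 0}, {"travel": [0, 0, -0.001], "spin": 0}, {"travel": [0, 0, -0.002], "spin": 0}, {"travel": [0, 0, -0.002], "spin": 0}, {"travel": [0, 0, 0], "spin": 0}], squeeze=8)

```text
time_s: 18.73
tcp_pos: [0.535, 0.3183, 0.0968]
eef_rot: [-179.1, -2.6, -8.3]
contact_force: [0.2, -0.5, -1.9]
gripper_width: 0.0256
```

```bash
python3 m.py; python3 t.py
```

```text
18.7333 [0.535  0.3183 0.0968] [-179.08   -2.58   -8.32] [ 0.2 -0.5 -1.9] 0.025553479641704804
{'grip': (5481, 'slope', np.float64(-0.2869), 'z at 0', np.float64(0.1323), 'z at .147', np.float64(0.0902)), 'front': (3161, 'slope', np.float64(-0.3224), 'z at 0', np.float64(0.0731), 'z at .147', np.float64(0.0257))}
wrist 18518 c [637.7 311.3] [83.7 79.9] 84.9 slopes xy,z [-0.2029  0.0294  0.0469] in tool a,b 0.1027 0.0081
side 922 c [639.5 312.5] [84.1 77.6] 86.8 slopes xy,z [-0.1954  0.026   0.0454] in tool a,b 0.1043 0.0095
```

send_rows(motion=[{"travel": [-0.001, 0, -0.003], "spin": 0}, {"travel": [-0.001, 0, -0.003], "spin": 0}, {"travel": [-0.001, 0, -0.003], "spin": 0}, {"travel": [-0.001, 0, -0.003], "spin": 0}, {"travel": [0, 0, 0], "spin": 0}])

```text
time_s: 19.3
tcp_pos: [0.5296, 0.3185, 0.1091]
eef_rot: [-179.1, -2.5, -8.3]
contact_force: [0.1, -0.7, -2.9]
gripper_width: 0.0257
```

```bash
python3 m.py; python3 t.py
```

```text
19.3 [0.5296 0.3185 0.1091] [-179.12   -2.53   -8.33] [ 0.1 -0.7 -2.9] 0.02568724549869979
{'grip': (5411, 'slope', np.float64(-0.3868), 'z at 0', np.float64(0.1448), 'z at .147', np.float64(0.0879)), 'front': (2683, 'slope', np.float64(-0.4379), 'z at 0', np.float64(0.086), 'z at .147', np.float64(0.0217))}
wrist 16239 c [630.1 311.6] [84.2 78.8] 85.8 slopes xy,z [-0.2645  0.0323  0.049 ] in tool a,b 0.1005 0.0078
side 908 c [632.4 314.1] [84.  76.6] 86.2 slopes xy,z [-0.2582  0.0311  0.0475] in tool a,b 0.1023 0.0106
```

send_rows(motion=[{"travel": [0.002, 0, -0.003], "spin": 0}, {"travel": [0.002, 0, -0.003], "spin": 0}, {"travel": [0.002, 0, -0.003], "spin": 0}, {"travel": [0, 0, 0], "spin": 0}])

```text
time_s: 19.78
tcp_pos: [0.5355, 0.3173, 0.1181]
eef_rot: [-179.2, -2.5, -8.3]
contact_force: [-0.1, 0.2, -1.4]
gripper_width: 0.0256
```

send_rows(motion=[{"travel": [0, 0, 0], "spin": 0}, {"travel": [0, 0, 0], "spin": 0}, {"travel": [0, 0, 0], "spin": 0}], squeeze=40)

```text
time_s: 20.03
tcp_pos: [0.5356, 0.3171, 0.1182]
eef_rot: [-179.2, -2.5, -8.4]
contact_force: [0.1, -0.0, -1.2]
gripper_width: 0.0252
```

```bash
python3 m.py; python3 t.py
```

```text
20.0333 [0.5356 0.3171 0.1182] [-179.17   -2.47   -8.36] [ 0.1 -0.  -1.2] 0.025190064156901403
{'grip': (5335, 'slope', np.float64(-0.4694), 'z at 0', np.float64(0.1545), 'z at .147', np.float64(0.0855)), 'front': (2527, 'slope', np.float64(-0.4929), 'z at 0', np.float64(0.0918), 'z at .147', np.float64(0.0194))}
wrist 14371 c [631.3 311.5] [84.3 78.1] 86.1 slopes xy,z [-0.3332  0.0366  0.0517] in tool a,b 0.0955 0.0083
side 868 c [633.5 312.8] [83.2 75.5] 85.8 slopes xy,z [-0.3345  0.0341  0.0499] in tool a,b 0.0975 0.01
```

send_rows(motion=[{"travel": [-0.004, 0, -0.0005], "spin": 0}, {"travel": [-0.008, 0, -0.0005], "spin": 0}, {"travel": [-0.008, 0, -0.0005], "spin": 0}])

```text
time_s: 20.43
tcp_pos: [0.5154, 0.3198, 0.1182]
eef_rot: [-179.2, -2.5, -8.4]
contact_force: [0.4, -0.3, -3.3]
gripper_width: 0.0252
```

```bash
python3 t.py
```

```text
wrist 16715 c [628.8 312.4] [83.9 79. ] 84.2 slopes xy,z [-0.2279  0.0302  0.0481] in tool a,b 0.1132 0.0093
side 990 c [633.2 316.1] [82.2 77.9] 83.4 slopes xy,z [-0.224   0.0244  0.046 ] in tool a,b 0.117 0.0137
```

Works: the tile stays put while the blade slides out. Continue.

send_rows(motion=[{"travel": [-0.008, 0, -0.0004], "spin": 0}, {"travel": [-0.008, 0, -0.0004], "spin": 0}, {"travel": [-0.008, 0, -0.0004], "spin": 0}, {"travel": [-0.008, 0, -0.0004], "spin": 0}, {"travel": [-0.008, 0, -0.0004], "spin": 0}])

```text
time_s: 20.95
tcp_pos: [0.4719, 0.3263, 0.119]
eef_rot: [-179.2, -2.5, -8.3]
contact_force: [0.2, 0.3, -3.4]
gripper_width: 0.025
```

```bash
python3 t.py; python3 -c "
from h import *
p,d=r.capture('side'); cv2.imwrite('pics/side6.png',cv2.resize(p[220:380,230:440],(800,600),interpolation=cv2.INTER_CUBIC))"
```

```text
wrist 9871 c [610.  315.8] [82.4 44.2] 82.7 slopes xy,z [ 0.0254 -0.0022  0.039 ] in tool a,b 0.1382 0.0096
side 1052 c [631.8 316.5] [81.7 79.2] 83.1 slopes xy,z [ 0.0006 -0.0005  0.0374] in tool a,b 0.1596 0.0135
```

View pics/side6.png

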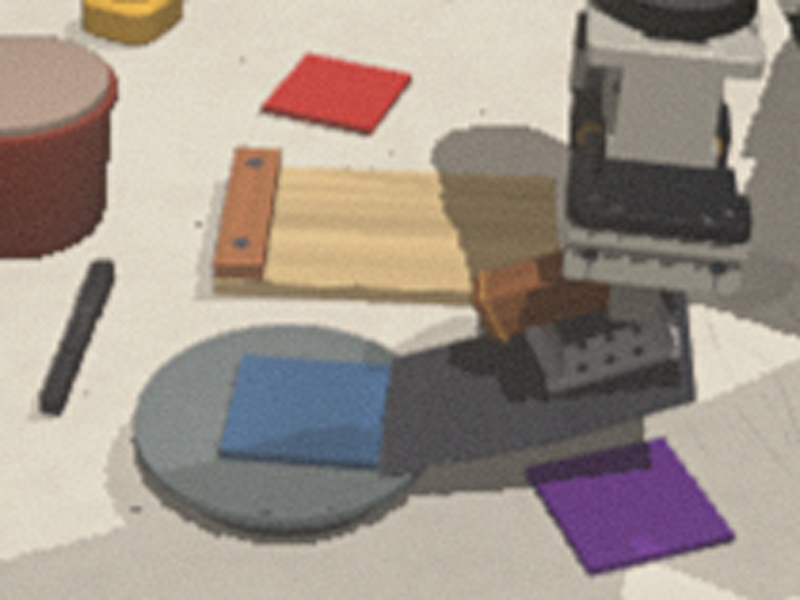

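The tile lies flat on the disc (235–390, 355–465), about 12 mm from the centre, and the blade edge sits just behind it at column 390. Backing away, lifting, and carrying the trowel to its old, free spot.

send_rows(motion=[{"travel": [-0.008, 0, -0.0005], "spin": 0}, {"travel": [-0.01, 0, -0.001], "spin": 0}, {"travel": [-0.012, 0, -0.008], "spin": 0}, {"travel": [-0.005, 0, -0.025], "spin": 0}, {"travel": [0, 0, -0.03], "spin": 0}])

```text
time_s: 21.52
tcp_pos: [0.4285, 0.328, 0.1779]
eef_rot: [-179.8, -2.1, -8.4]
contact_force: [1.0, 0.9, -2.2]
gripper_width: 0.0247
```

send_rows(motion=[{"travel": [0.005, 0.025, -0.02], "spin": 0}, {"travel": [0.0085, 0.039, 0], "spin": 0}, {"travel": [0.0085, 0.039, 0], "spin": 0}, {"travel": [0.0085, 0.039, 0], "spin": 0}, {"travel": [0.0085, 0.039, 0], "spin": 0}])

```text
time_s: 21.93
tcp_pos: [0.4392, 0.1479, 0.2086]
eef_rot: [-179.1, -2.7, -7.7]
contact_force: [1.4, 0.8, -3.3]
gripper_width: 0.0244
```

send_rows(motion=[{"travel": [0.0085, 0.039, 0], "spin": 0}, {"travel": [0.0085, 0.039, 0], "spin": 0}, {"travel": [0.0085, 0.039, 0], "spin": 0}, {"travel": [0.0085, 0.039, 0], "spin": 0}, {"travel": [0.0085, 0.039, 0], "spin": 0}])

```text
time_s: 22.35
tcp_pos: [0.4503, -0.058, 0.2115]
eef_rot: [-178.8, -3.1, -7.4]
contact_force: [0.7, -0.3, -2.3]
gripper_width: 0.0249
```

send_rows(motion=[{"travel": [0.0085, 0.039, 0], "spin": 0}, {"travel": [0.0085, 0.039, 0], "spin": 0}, {"travel": [0.0085, 0.039, 0], "spin": 0}, {"travel": [0.005, 0.02, 0], "spin": 0}, {"travel": [0, 0, 0], "spin": 0}])

```text
time_s: 22.77
tcp_pos: [0.4592, -0.2077, 0.214]
eef_rot: [-178.8, -3.4, -7.6]
contact_force: [0.1, 0.9, -1.2]
gripper_width: 0.0247
```

```bash
python3 m.py; python3 t.py
```

```text
22.7667 [ 0.4592 -0.2077  0.214 ] [-178.76   -3.35   -7.62] [ 0.1  0.9 -1.2] 0.024719650037818498
{'grip': (5308, 'slope', np.float64(-0.4864), 'z at 0', np.float64(0.25), 'z at .147', np.float64(0.1785)), 'front': (5965, 'slope', np.float64(-0.4097), 'z at 0', np.float64(0.1742), 'z at .147', np.float64(0.1139))}
wrist none
side 1039 c [631.8 315.9] [82.3 78.8] 83.4 slopes xy,z [-0.0015  0.0018  0.0375] in tool a,b 0.102 0.5408
```

send_rows(motion=[{"travel": [0, 0.012, 0.025], "spin": 0}, {"travel": [-0.002, 0.01, 0.03], "spin": 0}, {"travel": [-0.002, 0.008, 0.025], "spin": 0}, {"travel": [-0.002, 0.004, 0.015], "spin": 0}, {"travel": [0, 0, 0.005], "spin": 0}])

```text
time_s: 23.33
tcp_pos: [0.458, -0.2302, 0.1147]
eef_rot: [-178.7, -4.0, -7.0]
contact_force: [-0.5, 1.0, -2.9]
gripper_width: 0.025
```

send_rows(motion=[{"travel": [0, 0, 0.002], "spin": 0}, {"travel": [0, 0, 0.006], "spin": 0}, {"travel": [-0.001, 0, 0.008], "spin": 0}, {"travel": [-0.001, 0, 0.008], "spin": 0}, {"travel": [-0.001, 0, 0.008], "spin": 0}], squeeze=8)

```text
time_s: 23.75
tcp_pos: [0.4609, -0.2257, 0.0849]
eef_rot: [-178.7, -4.4, -6.6]
contact_force: [-0.3, 0.5, -1.1]
gripper_width: 0.0256
```

```bash
python3 m.py
```

```text
23.75 [ 0.4609 -0.2257  0.0849] [-178.71   -4.36   -6.59] [-0.3  0.5 -1.1] 0.02556638345059355
{'grip': (5422, 'slope', np.float64(-0.4367), 'z at 0', np.float64(0.1182), 'z at .147', np.float64(0.054)), 'front': (6279, 'slope', np.float64(-0.3619), 'z at 0', np.float64(0.0435), 'z at .147', np.float64(-0.0097))}
```

send_rows(motion=[{"travel": [-0.001, 0.001, 0.008], "spin": 0}, {"travel": [-0.001, 0.001, 0.008], "spin": 0}, {"travel": [-0.001, 0.001, 0.008], "spin": 0}, {"travel": [-0.001, 0, 0.006], "spin": 0}, {"travel": [0, 0, 0.004], "spin": 0}])

```text
time_s: 24.22
tcp_pos: [0.4584, -0.2278, 0.046]
eef_rot: [-178.7, -4.3, -6.6]
contact_force: [-0.7, 0.5, -1.6]
gripper_width: 0.0258
```

```bash
python3 m.py
```

```text
24.2167 [ 0.4584 -0.2278  0.046 ] [-178.7    -4.3    -6.63] [-0.7  0.5 -1.6] 0.02581744901824214
{'grip': (5659, 'slope', np.float64(-0.1287), 'z at 0', np.float64(0.0801), 'z at .147', np.float64(0.0612)), 'front': (12525, 'slope', np.float64(-0.0559), 'z at 0', np.float64(0.0092), 'z at .147', np.float64(0.001))}
```

send_rows(motion=[{"travel": [0, 0, 0.003], "spin": 0}, {"travel": [0, 0, 0.003], "spin": 0}, {"travel": [0, 0, 0.003], "spin": 0}, {"travel": [0, 0, 0.001], "spin": 0}, {"travel": [0, 0, 0], "spin": 0}], squeeze=5)

```text
time_s: 24.68
tcp_pos: [0.4594, -0.2279, 0.0349]
eef_rot: [-178.7, -4.2, -6.6]
contact_force: [-1.1, 0.7, 0.7]
gripper_width: 0.0258
```

send_rows(motion=[{"travel": [0, 0, 0], "spin": 0}, {"travel": [0, 0, 0], "spin": 0}, {"travel": [0, 0, 0], "spin": 0}, {"travel": [0, 0, 0], "spin": 0}, {"travel": [0, 0, 0], "spin": 0}], gripper=0.3)

```text
time_s: 25.1
tcp_pos: [0.4617, -0.2283, 0.0361]
eef_rot: [-178.7, -4.5, -6.6]
contact_force: [-0.0, -0.3, 0.4]
gripper_width: 0.0535
```

send_rows(motion=[{"travel": [0, 0, -0.008], "spin": 0}, {"travel": [0, 0, -0.02], "spin": 0}, {"travel": [0, 0, -0.03], "spin": 0}, {"travel": [0, 0, -0.03], "spin": 0}, {"travel": [0, 0, 0], "spin": 0}])

```text
time_s: 25.52
tcp_pos: [0.4532, -0.2296, 0.1277]
eef_rot: [-178.8, -4.2, -6.6]
contact_force: [0.9, 0.1, -0.3]
gripper_width: 0.0573
```

```bash
python3 m.py; python3 t.py; python3 - <<'E'
from h import *
p,d=r.capture("scene"); cv2.imwrite("pics/end.png",cv2.resize(p[150:370,140:420],(800,600),interpolation=cv2.INTER_CUBIC))
for n in("scene","side"):
    if n=="side": r.capture(n)
    for t in("tile","turntable_top","trowel","the_marker","tape_measure","driver_green"):
        print(n,t,[(round(q["conf"],2),w(n,q["at"]).round(3).tolist()) for q in r.pinpoint(n,t)[:3]])
E
```

```text
25.5167 [ 0.4532 -0.2296  0.1277] [-178.78   -4.24   -6.56] [ 0.9  0.1 -0.3] 0.05726000368850891
{'grip': (0, 'slope', np.float64(0.0), 'z at 0', np.float64(0.0), 'z at .147', np.float64(0.0)), 'front': (0, 'slope', np.float64(0.0), 'z at 0', np.float64(0.0), 'z at .147', np.float64(0.0))}
wrist none
side 1034 c [631.6 316.2] [80.  78.9] 83.3 slopes xy,z [ 0.0004 -0.0005  0.0375] in tool a,b 0.1154 0.5624
scene tile [(0.97, [0.63, 0.318, 0.031]), (0.62, [0.489, -0.23, 0.054]), (0.57, [0.468, 0.351, 0.003])]
scene turntable_top [(0.86, [0.638, 0.31, 0.032])]
scene trowel [(0.55, [0.49, -0.23, 0.002])]
scene the_marker []
scene tape_measure [(0.87, [0.746, -0.18, 0.0]), (0.56, [0.489, -0.228, -0.001])]
scene driver_green []
side tile [(0.83, [0.63, 0.312, 0.031]), (0.72, [0.471, 0.354, -0.002]), (0.67, [0.604, -0.065, -0.0])]
side turntable_top [(0.62, [0.64, 0.31, 0.026])]
side trowel [(0.69, [0.496, -0.231, -0.002])]
side the_marker [(0.73, [0.759, 0.211, 0.001])]
side tape_measure [(0.85, [0.753, -0.181, -0.002])]
side driver_green [(0.59, [0.512, -0.441, -0.002])]
```

View pics/end.png

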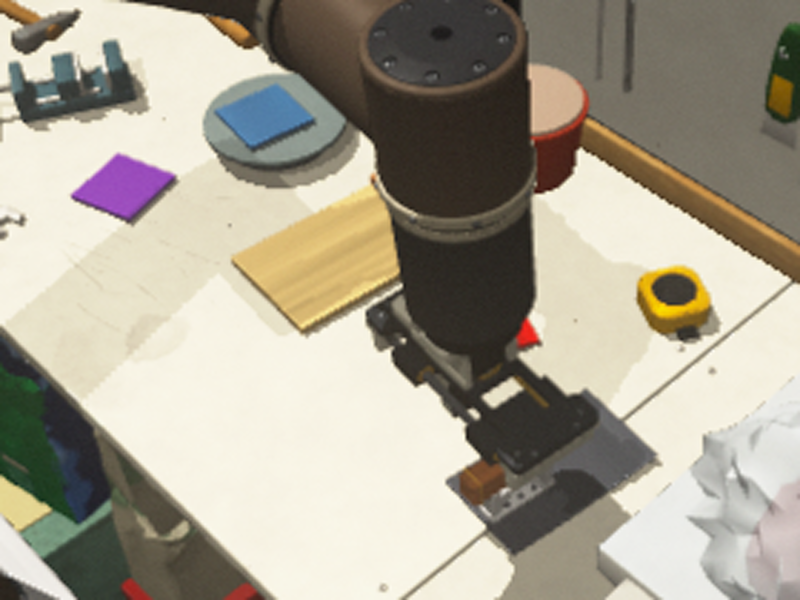

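The tile lies face up on the disc at (265,115) and the trowel lies flat on the bench at (560,480), released. The bystanders that show up are where they were. Handing in.

```bash
python3 -c "
from plant import r
r.close_job()"
```

```text
the job is handed in; nothing more can be done
```

The blue tile is on the turntable, face up, and the job is handed in after about 26 s of the 72 s allowed; no verdict is reported. I gripped the trowel by its wooden handle and let its nose droop in a light grip until the blade's front part lay level. I then slid the blade under the tile against the batten and lifted the tile clear. At the turntable I tilted the blade about its edge and drew it out from under the tile, then laid the trowel on the bench and let go.

- **Tile:** the fitted surface slope is about 0. Its centre is about 8–12 mm from the turntable's centre (30 mm allowed).
- **Forces:** readings at the end of each move stayed under about 5 N. I did not read them between moves.
- **Trowel:** it is back close to its old spot at about (0.49, −0.23). Its detected height is about 0 and it looks flat in the picture. My numeric slope check on it after release returned no data.
- **Bystanders:** in the last side view the marker, tape measure and screwdriver are within about 7 mm of their first positions, roughly the detection accuracy. The scene camera missed the marker and the screwdriver in that last look.
- **Lift:** the blade drooped to about 9° during the lift, more than I intended, but the tile did not slide.

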